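# Fetch the heat shield from the tube rack

### The job

The flat steel heat-shield plate lies on the deck of the blue rack, back under the copper tubes. Slide it along the deck, without lifting it, until one end sticks out at least 3 cm beyond the deck's front edge, so that it can be taken there by its two long sides; then carry it to the narrow firebrick and set it down (do not drop it) flat on top, centred on the brick and lying along it. Do not let the plate fall to the bench, and leave the other loose things where they are.

Things in the scene. Friction and masses are not known exactly. Their poses are not given: they have to be found in the camera images.
- shield: loose flat stainless-steel plate, 140 mm long (its x), 52 mm wide (its y), 3 mm thick, about 0.17 kg; origin at the centre of its underside, z up. It starts flat on the rack's deck, its length within about 13 degrees of the rack's x. Too thin to take by its sides while it lies on the deck; slippery on the deck: pressed with 5 to 10 N it follows the fingertips
- rack: blue tube rack, fixed. Origin on the bench, x from its front (robot side) to its rear, y to its left. Deck top 90 mm above the bench, x = -80 mm (front edge) to 240 mm, y = -145 to 145 mm, 12 mm thick, free space before and below its front edge. Above it four copper tubes, 16 mm thick, run along y, axes 338 mm above the bench at x = 20, 75, 130, 185 mm, on arms at y = -135 and 135 mm
- deck_edge (a point): middle of the front upper edge of the rack's deck; axes as the rack's (x inward to the rear, y along the edge). The 92 mm of deck behind this edge have nothing above them; farther back 240 mm are clear between the deck and the tubes
- hearth: brazing hearth, fixed. Origin on the bench under the firebrick's middle. A firebrick 130 mm long (x), 36 mm wide (y), top 70 mm above the bench, stands on a dark steel base 6 mm thick and 120 mm wide; the plate is 8 mm wider than the brick on each side. A clamped upright copper pipe with an elbow, 190 mm high, stands at x = 165 mm
- brick_top (a point): centre of the firebrick's top face; x along the brick, away from the robot, z up
- coupling: copper pipe coupling, a tube 28 mm across and 30 high, standing on the rack's deck at its left side. Bystander
- brass_nut: brass flare nut, 30 mm across and 34 high, standing on the rack's deck at its right side. Bystander
- end_cap: small brass ring 26 mm across and 20 high, on the hearth's base tray. Bystander
- flux_jar: jar with a red cap, 56 mm across, 70 high, on the bench. Bystander
- wrench: steel wrench lying on the bench. Bystander
- wire_brush: brush lying on the bench. Bystander
- leak_spray: green spray can, 52 mm across, 150 high, on the bench. Bystander
Not all that is in view belongs to the job. Of the things shaped like the shield, the stainless one is meant.

How it is judged:
On the way, in this order (a step that is already met when the one before it is completed fails the run):
1. the plate lies flat on the deck with its end at least 25 mm out beyond the front edge (x of shield in the frame of deck_edge between 0 and 0.045 m and y of shield in the frame of deck_edge between -0.11 and 0.11 m and z of shield in the frame of deck_edge between -0.005 and 0.005 m and angle between shield's own z axis and vertical below 0.06 rad), for 0.2 s.
2. the plate is set on the firebrick while the fingers still hold it (contact force between shield and the fingers above 1 N and contact force between shield and hearth above 0.2 N and z of shield in the frame of brick_top between -0.006 and 0.008 m and x of shield in the frame of brick_top between -0.03 and 0.03 m and y of shield in the frame of brick_top between -0.025 and 0.025 m), for 0.1 s.
At the end, for the whole second after the job is handed in: The plate rests released and still on the firebrick: flat (within 3.4 degrees), its centre within 15 mm along and 11 mm across the brick's centre, its length within 10 degrees of the brick's (x of shield in the frame of brick_top between -0.015 and 0.015 m and y of shield in the frame of brick_top between -0.011 and 0.011 m and z of shield in the frame of brick_top between -0.004 and 0.004 m and angle between shield's own z axis and vertical below 0.06 rad and angle between the x axis of shield and the x axis of brick_top, either way round below 0.17 rad and linear speed of shield below 0.02 m/s); the robot touches nothing.
It fails at once if the plate is lifted off the deck while it is still back from the front edge (x of shield in the frame of deck_edge between 0.06 and 0.3 m and y of shield in the frame of deck_edge between -0.12 and 0.12 m and z of shield in the frame of deck_edge between 0.012 and 0.16 m).
It fails at once if the plate falls to the bench (height (world z) of shield below 0.035 m).
It fails at once if a bystander is moved more than 30 mm (distance of any of coupling, brass_nut, end_cap, flux_jar, wrench, wire_brush, leak_spray from where it was at the start of the episode above 0.03 m).
It also fails if it takes over 72 s, if anything falls off the work surface, if the arm or the gripper's body presses on something with over 40 N, if the wrist force passes 120 N, or if a joint passes its speed limit or range.

### The arm

A 7-joint arm with a two-finger parallel gripper is mounted at the origin on the work surface. World frame = base frame: x ahead of the robot, y to its left, z up, the work surface at z = 0. Lengths are in m, angles in rad, forces in N, time in s.
With the tool pointing down it reaches from about 0.4 to 0.925 m from the base axis. Payload 4.1 kg.
Tool frame: the origin (TCP) lies midway between the tips of the shut fingers; the grasp point (between the pads) lies 19 mm behind it; z points along the fingers, x is the direction in which the jaws open and shut, and the axes are right-handed (so a half turn about z gives the same grasp; the last joint's range is limited). The gripper opens to 85 mm and grips with 20 to 120 N. Pads are 22 mm wide; open, the fingers measure 114 mm over their backs; the gripper's body (76 mm by 85 mm) begins 54 mm behind the grasp point. The pads swing forward as they close: fully open they stand 13 mm farther back than shut.
Start: joints at [1.233, 0.398, 0.045, 1.537, -0.019, 1.207, -0.051], TCP at [0.154, -0.632, 0.231] pointing down, gripper open.
Joint ranges: [-2.82, 2.82], [-0.49, 2.23], [-1.37, 1.46], [0, 2.46], [-1.36, 4.5], [0.23, 2], [-2.94, 2.94]. Speed limits (rad/s): [2.57, 2.57, 3.14, 3.14, 3.14, 3.14, 3.14].

### API

Orientations are given as a unit quaternion [w, x, y, z].
In Python, from bench import ctrl gives the robot as it stands.
- The arm moves only by the tool apply_moves, never from a script. Its argument "motion" is a list of rows, each a list of 3 entries, a list of its own where there are three numbers: the shift along the tool's x, y, z in m, then the turn, a rotation vector about the tool's x, y, z in rad, then the finger opening in m, from 0 to 0.0854. In form: [[[x, y, z], [wx, wy, wz], hand], ...]. A call has 1 to 5 rows; each row is the pose to reach, as a shift and turn from the pose commanded when the call began, along the tool's axes at that moment; what a row does not reach only later rows make up. A row lasts 1/8 s, in which the tool goes at most 62.5 mm and 10.7 degrees, less where a joint would pass 70% of its speed; a pose out of reach is approached as far as the arm can. A call with a gripper value outside its range is refused whole. The fingers move at their own pace and stop on an object; "grip_force" is the grip in N (left out, the last holds). Time passes only in rows, so rows that repeat a pose let the fingers close. It gives the time, the measured TCP pose, the force and the opening at its end, in the units of the state.
- ctrl.get_state(): the state, without advancing time (a new reading comes with each control period).
- ctrl.get_image(name): name is "scene" or "top" or "wrist"; returns a dict with "image" (384x512x3 uint8, red, green, blue), "vertical_fov" (degrees; the focal length in pixels is half the picture's height over the tangent of half this angle, whatever the lens; pixels are square), "cx", "cy" (the principal point, pixels), "k1" (the pictures are not rectified: a ray, as slopes to the right and down, at radius r is drawn at 1 + k1 r^2 times it, then the intrinsics apply), "world_from_camera" (4x4, takes a point from camera to world coordinates). Camera axes: x right, y up, looking along -z (the intrinsics and any distortion apply to the point x, -y, -z); pixel columns grow to the right and rows downward; lengths in m; the calibration is good to about 2 mm. A picture is of the moment at which its call begins. There is no depth.
- ctrl.sign_off(): hands the job in, once; it reports no verdict.
Trained networks look in a picture, given as the dict that the camera call returned (one of the last four; its "shot" number tells which), for a name from the list of things; names that differ only in an ending like _2 or _b are one class to them, and where a whole thing is asked for, a point or a joint stands for the part that bears it (a point fixed in the world has none). Each returns a list of dicts, best first, with "confidence" (0 to 1); they miss things now and then, are a little off and sometimes report something else, mostly with a low value. They report only what shows in the picture. A call takes as long as a camera call. They do not tell look-alikes from the thing itself.
- ctrl.spot_in(name, picture): "box" ([centre column, centre row, width, height] in pixels, round what is visible of it).
- ctrl.landmark_of(name, picture): "centre" ([row, column] in pixels: a listed point, or the origin of a listed thing).
The state is a dict: "time_s": time; "q": joint angles; "qvel": joint speeds; "joint_torque": joint torques, N m; "ee_pos": TCP position; "tool_rot": TCP orientation; "contact_force": force on the tool from outside, world axes, zero at the start; "ft_torque": the same for the moment, N m; "finger_gap": finger opening in m.
Only numpy, scipy, OpenCV 4.12 (cv2) and the standard library are available. Lean on these libraries where they do the work, as an engineer would, in place of code of your own. Each camera call takes 0.05 s, during which the arm holds its last target. There are 200 camera calls.

## Working session

There is one attempt and no reset: what is moved stays moved. The work goes in short steps, Python scripts to look and compute and a tool call to move; the robot and the scene stay as the last step left them, time stands still between calls to the robot, and variables do not carry over. Pictures are saved under pics/ and viewed, about 8 in all and at most 12, crops included, and the job is handed in when it is done.

Besides the shell and the picture viewer there is one more tool, called after "Call:" by a JSON object that holds its "api" and its "payload". apply_moves: Moves the arm, as the interface text tells. Its arguments: {"type":"object","properties":{"motion":{"type":"array"},"grip_force":{"type":"number"}},"required":["motion"]}

```bash
mkdir -p pics; ls; cat > h.py <<'E'
import numpy as np, cv2
from bench import ctrl
from scipy.spatial.transform import Rotation as R
def cam(p):
    h=p["image"].shape[0]; f=h/2/np.tan(np.radians(p["vertical_fov"])/2)
    return f,np.array(p["world_from_camera"])
def proj(p,X):
    f,T=cam(p); c=(np.atleast_2d(X)-T[:3,3])@T[:3,:3]
    s=np.c_[c[:,0]/-c[:,2],-c[:,1]/-c[:,2]]; s=s*(1+p["k1"]*(s**2).sum(1,keepdims=True))
    return s*f+[p["cx"],p["cy"]]
def ray(p,uv):
    f,T=cam(p); d=(np.atleast_2d(uv)-[p["cx"],p["cy"]])/f; s=d.copy()
    for _ in range(20): s=d/(1+p["k1"]*(s**2).sum(1,keepdims=True))
    return T[:3,3],np.c_[s[:,0],-s[:,1],-np.ones(len(s))]@T[:3,:3].T
def at(p,uv,z):
    o,d=ray(p,uv); return o+d*((z-o[2])/d[:,2])[:,None]
def save(p,n,crop=None,s=1):
    im=cv2.cvtColor(p["image"],cv2.COLOR_RGB2BGR)
    if crop: a,b,c,d=crop; im=im[b:d,a:c]
    cv2.imwrite("pics/"+n,cv2.resize(im,None,fx=s,fy=s,interpolation=cv2.INTER_CUBIC))
E
python3 - <<'E'
from h import *
np.set_printoptions(precision=4,suppress=True)
s=ctrl.get_state()
print({k:np.round(v,4) for k,v in s.items()})
P={n:ctrl.get_image(n) for n in ("scene","top")}
for n,p in P.items():
    T=np.array(p["world_from_camera"]);print(n,p["vertical_fov"],p["k1"],T[:3,3],-T[:3,2])
    for t in ("shield","rack","deck_edge","hearth","brick_top","coupling","brass_nut","end_cap"):
        z={"shield":.093,"rack":0,"deck_edge":.09,"brick_top":.07,"hearth":0,"coupling":.09,"brass_nut":.09,"end_cap":.006}[t]
        for d in ctrl.landmark_of(t,p)[:3]:
            r,c=d["centre"]; print(t,round(d["confidence"],2),round(c),round(r),at(p,[c,r],z)[0])
im=np.vstack([P["scene"]["image"],P["top"]["image"]])
cv2.imwrite("pics/a.png",cv2.resize(cv2.cvtColor(P["scene"]["image"],4),None,fx=1.5,fy=1.5))
cv2.imwrite("pics/b.png",cv2.resize(cv2.cvtColor(P["top"]["image"],4),None,fx=1.5,fy=1.5))
E
```

```text
pics
{'time_s': np.float64(0.0), 'q': array([ 1.233 ,  0.3992,  0.045 ,  1.5379, -0.0187,  1.2069, -0.0507]), 'qvel': array([ 0.0015,  0.0002, -0.0006,  0.0007, -0.0005, -0.0002, -0.0005]), 'joint_torque': array([ -0.0001, -47.5127,   1.3645, -25.4223,   0.0113,   0.0093,
         0.    ]), 'ee_pos': array([ 0.1536, -0.6309,  0.2303]), 'tool_rot': array([-0.0006,  0.7863, -0.6178, -0.0008]), 'contact_force': array([-0.1321, -0.3097, -0.6179]), 'ft_torque': array([-0.0125, -0.0162,  0.0009]), 'finger_gap': np.float64(0.0855)}
scene 42.752216912825055 -0.014236782020067364 [1.6426 0.141  1.1577] [-0.6902 -0.0981 -0.7169]
shield 0.98 237 261 [ 0.8842 -0.0262  0.093 ]
shield 0.76 246 208 [ 0.6916 -0.0294  0.093 ]
shield 0.62 270 162 [0.4832 0.0169 0.093 ]
rack 0.55 324 202 [0.5493 0.2    0.    ]
deck_edge 0.72 330 161 [0.4502 0.2076 0.09  ]
hearth 0.76 194 185 [ 0.53   -0.2341  0.    ]
hearth 0.67 201 204 [ 0.6109 -0.1921  0.    ]
hearth 0.28 326 201 [0.5458 0.2069 0.    ]
brick_top 0.68 194 169 [ 0.5252 -0.2264  0.07  ]
coupling 0.49 364 210 [0.653  0.3109 0.09  ]
brass_nut 0.73 192 184 [ 0.6139 -0.2118  0.09  ]
brass_nut 0.46 288 183 [0.5698 0.0824 0.09  ]
end_cap 0.55 200 207 [ 0.6282 -0.1887  0.006 ]
top 49.21612248299578 -0.1201235697497032 [ 0.4765 -0.0029  1.5588] [ 0.071  -0.0014 -0.9975]
shield 0.93 191 173 [0.6315 0.2217 0.093 ]
shield 0.71 267 186 [ 0.5911 -0.0474  0.093 ]
shield 0.68 264 132 [ 0.784  -0.0326  0.093 ]
rack 0.85 198 202 [0.5341 0.2077 0.    ]
deck_edge 0.77 195 222 [0.4591 0.2015 0.09  ]
deck_edge 0.38 202 204 [0.5238 0.1801 0.09  ]
hearth 0.72 313 210 [ 0.5131 -0.2234  0.    ]
hearth 0.36 303 180 [ 0.6265 -0.1821  0.    ]
brick_top 0.59 317 209 [ 0.5171 -0.2259  0.07  ]
coupling 0.43 164 166 [0.6555 0.3195 0.09  ]
end_cap 0.52 300 180 [ 0.6238 -0.171   0.006 ]
```

View pics/a.png

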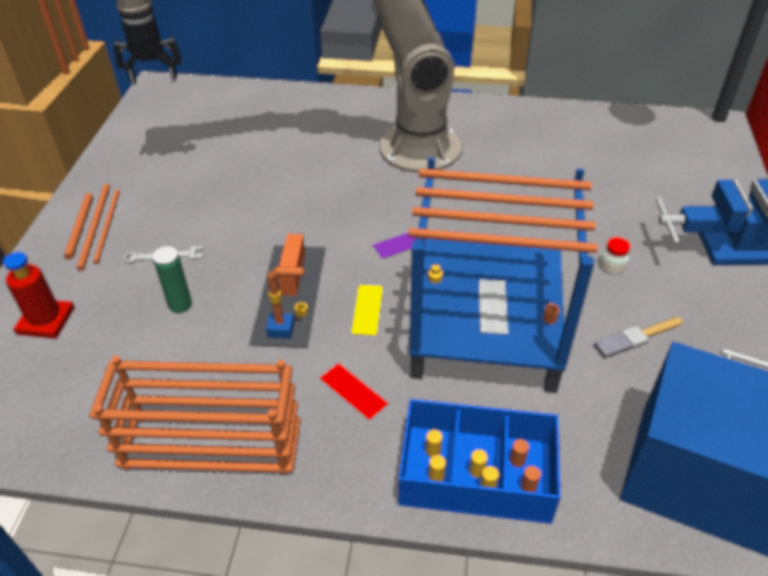

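View pics/b.png

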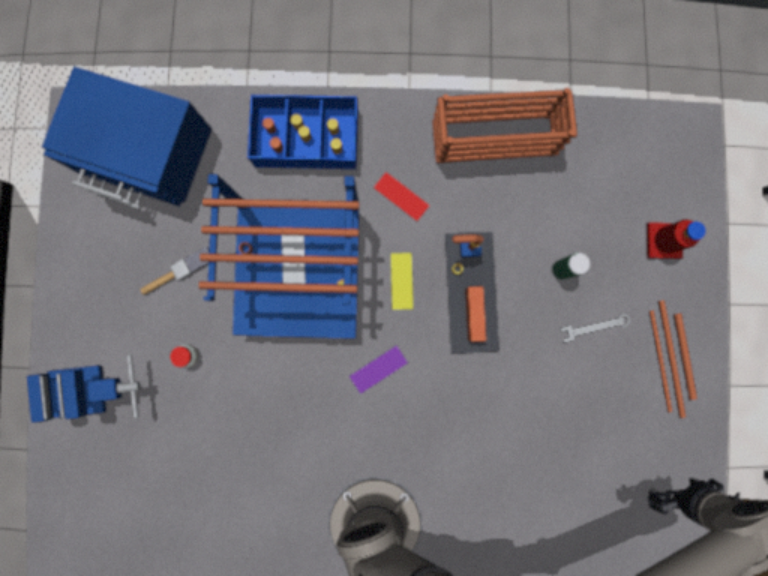

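```bash
python3 - <<'E'
from h import *
np.set_printoptions(precision=4,suppress=True)
P={n:ctrl.get_image(n) for n in ("scene","top")}
def rect(W):
    (cx,cy),(w,h),a=cv2.minAreaRect((W[:,:2]*1000).astype(np.float32))
    b=cv2.boxPoints(((cx,cy),(w,h),a)); e=max((b[1]-b[0],b[2]-b[1]),key=np.linalg.norm)
    return cx,cy,w,h,(np.degrees(np.arctan2(e[1],e[0]))+90)%180-90
outs=[]
for n,p in P.items():
    hsv=cv2.cvtColor(p["image"],cv2.COLOR_RGB2HSV); H,S,V=[hsv[...,i].astype(int) for i in range(3)]
    def near(m,c,r,z):
        vv,uu=np.nonzero(m); W=at(p,np.c_[uu,vv],z); k=np.linalg.norm(W[:,:2]-c,axis=1)<r
        return W[k],np.c_[uu,vv][k]
    W,_=near((S<60)&(V>140),[.6315,.2217],.1,.093); print(n,"plate",len(W),rect(W))
    W,_=near((H<15)&(S>130)&(V>100),[.52,-.226],.08,.07)
    print("brick",len(W),rect(W))
    W,_=near((abs(H-108)<10)&(S>130)&(V>80),[.6,.2],.27,.09); 
    # deck front edge: min x per y column, sides
    for y in np.arange(.09,.33,.04):
        k=abs(W[:,1]-y)<.004; print(round(y,2),np.sort(W[k,0])[[0,3,-1]],end=' ')
    print()
    for x in (.46,.48,.5,.52): 
        k=abs(W[:,0]-x)<.004
        if k.any(): print(x,W[k,1].min(),W[k,1].max(),end=' ')
    print()
a=cv2.resize(P["top"]["image"][90:250,140:340],None,fx=4,fy=4,interpolation=2)
cv2.imwrite("pics/c.png",a[...,::-1])
E
```

```text
scene plate 605 (641.10546875, 207.3803253173828, 141.2669219970703, 52.887081146240234, np.float32(4.549576))
brick 445 (530.5402221679688, -219.89051818847656, 69.31001281738281, 139.08677673339844, np.float32(-5.752548))
0.09 [0.462  0.4672 0.7832] 0.13 [0.4614 0.4662 0.7817] 0.17 [0.4616 0.4707 0.7833] 0.21 [0.4614 0.4661 0.7818] 0.25 [0.4651 0.4702 0.7831] 0.29 [0.4644 0.4691 0.7816] 
0.46 0.03913277869790853 0.38696844448431444 0.48 0.031098311911555876 0.40797812297488495 0.5 0.033201640449938716 0.40670597044333595 0.52 0.03527020875932915 0.4026406638835383 
top plate 315 (635.1762084960938, 206.74105834960938, 114.0106430053711, 52.9507942199707, np.float32(2.215805))
brick 373 (516.6431274414062, -228.07357788085938, 129.28759765625, 36.74455261230469, np.float32(3.9699173))
0.09 [0.4554 0.4589 0.8324] 0.13 [0.4544 0.4579 0.7517] 0.17 [0.4568 0.4604 0.7544] 0.21 [0.4556 0.4591 0.7535] 0.25 [0.4545 0.4581 0.7525] 0.29 [0.4533 0.4569 0.7517] 
0.46 0.05872565147161256 0.340827604270122 0.48 0.059314452249971894 0.34164247733254793 0.5 0.059907340878163594 0.3423360443198446 0.52 0.05700091204190355 0.34318584750828507
```

View pics/c.png

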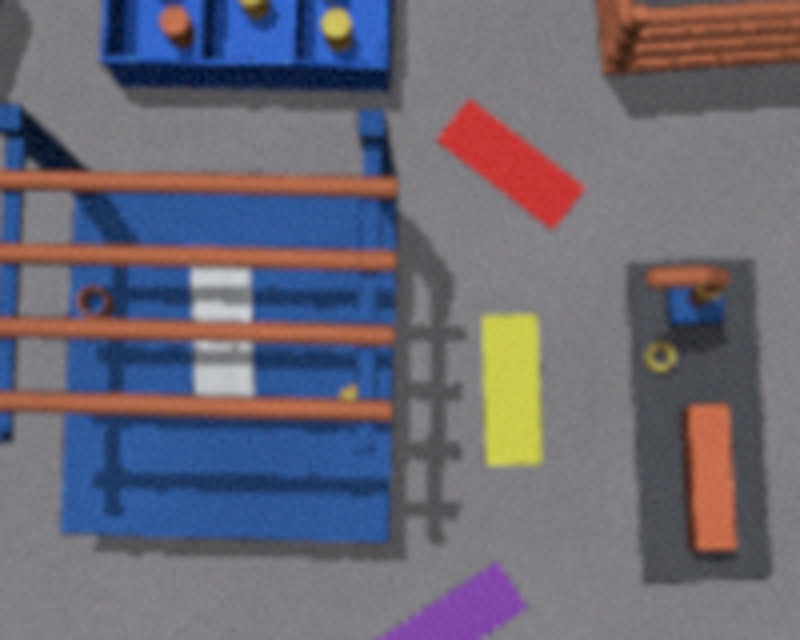

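```bash
cat >> h.py <<'E'
def rot(tilt,yaw=0):
    """tool x toward -y, z down tilted forward by tilt; then yaw about world z (deg)"""
    t=np.radians(tilt); z=np.array([np.sin(t),0,-np.cos(t)]); x=np.array([0,-1.,0]); 
    return R.from_euler('z',yaw,degrees=True)*R.from_matrix(np.c_[x,np.cross(z,x),z])
def cur():
    s=ctrl.get_state(); q=s["tool_rot"]; return np.array(s["ee_pos"]),R.from_quat([q[1],q[2],q[3],q[0]]),s
def goal(pos,tilt=0,yaw=0,base=None):
    """print shift/turn in the axes of base (pos, rot), default now"""
    p,r,s=base or cur()+() ; g=rot(tilt,yaw)
    d=r.inv().apply(np.array(pos)-p); w=(r.inv()*g).as_rotvec()
    print(pos,"->",np.round(d,3),np.round(w,3),"rows>=",round(max(np.linalg.norm(d)/.0625,np.degrees(np.linalg.norm(w))/10.7),1))
E
python3 - <<'E'
from h import *
p=ctrl.get_image("wrist"); q,r,s=cur()
T=np.array(p["world_from_camera"]); print(r.inv().apply(T[:3,3]-q), r.inv().apply(-T[:3,2]),p["vertical_fov"])
for g in ([.25,-.55,.33],[.38,-.38,.36],[.45,-.2,.36]): goal(g)
E
```

```text
[ 0.0001921  -0.06805852 -0.14259993] [-3.16380821e-04  2.71663998e-01  9.62392109e-01] 65.814243230162
[0.25, -0.55, 0.33] -> [-0.056 -0.113 -0.099] [ 0.    -0.     0.239] rows>= 2.6
[0.38, -0.38, 0.36] -> [-0.191 -0.279 -0.129] [ 0.    -0.     0.239] rows>= 5.8
[0.45, -0.2, 0.36] -> [-0.349 -0.39  -0.129] [ 0.    -0.     0.239] rows>= 8.6
```

Call:
{"api": "apply_moves", "payload": {"motion": [[[-0.03, -0.05, -0.05], [0, 0, 0.08], 0.02], [[-0.056, -0.1, -0.1], [0, 0, 0.16], 0.0], [[-0.1, -0.15, -0.12], [0, 0, 0.239], 0.0], [[-0.145, -0.21, -0.13], [0, 0, 0.239], 0.0], [[-0.19, -0.27, -0.13], [0, 0, 0.239], 0.0]]}}

```text
time_s: 1.68
ee_pos: [0.3371, -0.4252, 0.3584]
tool_rot: [-0.0, -0.707, 0.707, -0.002]
contact_force: [1.3, -0.1, -1.3]
finger_gap: 0.0003
```

```bash
python3 - <<'E'
from h import *
p,r,s=cur(); print(p,r.as_matrix().round(3))
for g in ([.43,-.2,.36],[.46,-.1,.36],[.45,.0,.36],[.42,.12,.36]): goal(g)
E
```

```text
[ 0.33705616 -0.42517215  0.35836475] [[-0.001 -1.     0.002]
 [-1.     0.001 -0.002]
 [ 0.002 -0.002 -1.   ]]
[0.43, -0.2, 0.36] -> [-0.225 -0.093 -0.002] [-0.002 -0.002 -0.001] rows>= 3.9
[0.46, -0.1, 0.36] -> [-0.325 -0.123 -0.002] [-0.002 -0.002 -0.001] rows>= 5.6
[0.45, 0.0, 0.36] -> [-0.425 -0.113 -0.002] [-0.002 -0.002 -0.001] rows>= 7.0
[0.42, 0.12, 0.36] -> [-0.545 -0.083 -0.003] [-0.002 -0.002 -0.001] rows>= 8.8
```

Call:
{"api": "apply_moves", "payload": {"motion": [[[-0.05, -0.03, 0], [0, 0, 0], 0], [[-0.1, -0.05, 0], [0, 0, 0], 0], [[-0.16, -0.07, 0], [0, 0, 0], 0], [[-0.2, -0.085, 0], [0, 0, 0], 0], [[-0.2, -0.085, 0], [0, 0, 0], 0]]}}

```text
time_s: 2.3
ee_pos: [0.4224, -0.2224, 0.3573]
tool_rot: [-0.001, 0.71, -0.704, 0.0]
contact_force: [-0.2, -0.6, 0.4]
finger_gap: 0.0002
```

```bash
python3 - <<'E'
from h import *
np.set_printoptions(precision=4,suppress=True)
p=ctrl.get_image("wrist")
for d in ctrl.landmark_of("brick_top",p)[:2]: print(d, at(p,d["centre"][::-1],.07))
hsv=cv2.cvtColor(p["image"],cv2.COLOR_RGB2HSV); H,S,V=[hsv[...,i].astype(int) for i in range(3)]
m=(H<15)&(S>130)&(V>100); vv,uu=np.nonzero(m); W=at(p,np.c_[uu,vv],.07)
k=np.linalg.norm(W[:,:2]-[.52,-.226],axis=1)<.085; W=W[k]
print(len(W),cv2.minAreaRect((W[:,:2]*1000).astype(np.float32)))
save(p,"d.png")
for g in ([.45,-.05,.36],[.44,.05,.36],[.40,.2,.32]): goal(g)
E
```

```text
{'centre': [81.2, 259.1], 'confidence': 0.76} [[ 0.5224 -0.2268  0.07  ]]
2613 ((520.3549194335938, -230.09930419921875), (129.388427734375, 35.37120056152344), 4.03292179107666)
[0.45, -0.05, 0.36] -> [-0.177 -0.029 -0.003] [ 0.    -0.001  0.   ] rows>= 2.9
[0.44, 0.05, 0.36] -> [-0.277 -0.019 -0.003] [ 0.    -0.001  0.   ] rows>= 4.4
[0.4, 0.2, 0.32] -> [-0.427  0.02   0.037] [ 0.    -0.001  0.   ] rows>= 6.9
```

View pics/d.png

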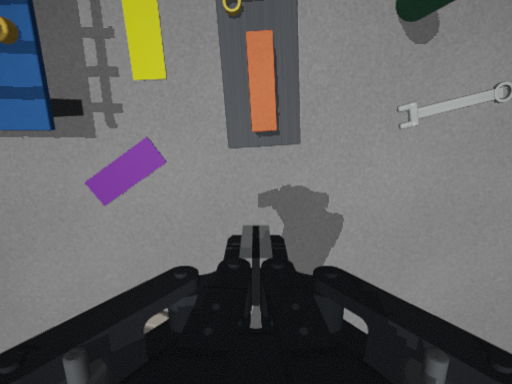

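Call:
{"api": "apply_moves", "payload": {"motion": [[[-0.06, -0.015, 0], [0, 0, 0], 0], [[-0.12, -0.025, 0], [0, 0, 0], 0], [[-0.18, -0.03, 0], [0, 0, 0], 0], [[-0.24, -0.02, 0], [0, 0, 0], 0], [[-0.3, -0.01, 0], [0, 0, 0], 0]]}}

```text
time_s: 3.02
ee_pos: [0.431, 0.0735, 0.3569]
tool_rot: [0.0, -0.706, 0.709, -0.0]
contact_force: [1.9, 0.4, 1.1]
finger_gap: -0.0001
```

```bash
python3 - <<'E'
from h import *
goal([.40,.2,.28],20);goal([.40,.205,.24],42)
E
```

```text
[0.4, 0.2, 0.28] -> [-0.126  0.032  0.077] [ 0.348 -0.001 -0.004] rows>= 2.4
[0.4, 0.205, 0.24] -> [-0.131  0.032  0.117] [ 0.732 -0.002 -0.004] rows>= 3.9
```

Call:
{"api": "apply_moves", "payload": {"motion": [[[-0.04, 0.01, 0.02], [0.15, 0, 0], 0], [[-0.08, 0.02, 0.05], [0.32, 0, 0], 0], [[-0.11, 0.03, 0.08], [0.49, 0, 0], 0], [[-0.13, 0.032, 0.11], [0.66, 0, 0], 0], [[-0.131, 0.032, 0.117], [0.732, 0, 0], 0]]}}

```text
time_s: 3.65
ee_pos: [0.3972, 0.2033, 0.2374]
tool_rot: [-0.252, 0.661, -0.659, 0.255]
contact_force: [0.3, -0.7, -0.1]
finger_gap: -0.0
```

```bash
python3 - <<'E'
from h import *
p,r,s=cur(); print(p,r.as_matrix().round(3),s["q"].round(2))
goal([.42,.207,.15],42); goal([.50,.207,.135],42);goal([.645,.207,.125],42)
E
```

```text
[0.39720051 0.20326836 0.23738651] [[ 0.    -0.743  0.669]
 [-1.    -0.004 -0.003]
 [ 0.005 -0.669 -0.743]] [ 0.39 -0.48 -1.08  2.41  0.15  0.41 -2.44]
[0.42, 0.207, 0.15] -> [-0.004  0.042  0.08 ] [ 0.    -0.003  0.004] rows>= 1.4
[0.5, 0.207, 0.135] -> [-0.004 -0.008  0.145] [ 0.    -0.003  0.004] rows>= 2.3
[0.645, 0.207, 0.125] -> [-0.004 -0.109  0.249] [ 0.    -0.003  0.004] rows>= 4.4
```

Call:
{"api": "apply_moves", "payload": {"motion": [[[-0.004, 0.01, 0.06], [0, 0, 0], 0], [[-0.004, 0.0, 0.12], [0, 0, 0], 0], [[-0.004, -0.03, 0.17], [0, 0, 0], 0], [[-0.004, -0.07, 0.205], [0, 0, 0], 0], [[-0.004, -0.09, 0.23], [0, 0, 0], 0]]}}

```text
time_s: 4.28
ee_pos: [0.5384, 0.1638, 0.2146]
tool_rot: [-0.249, 0.668, -0.66, 0.237]
contact_force: [-0.2, 0.3, 0.9]
finger_gap: -0.0001
```

```bash
python3 - <<'E'
from h import *
p,r,s=cur(); print(p,r.as_matrix().round(3),s["q"].round(2),s["contact_force"])
goal([.653,.207,.115],42); goal([.653,.207,.10],42)
save(ctrl.get_image("wrist"),"e.png")
E
```

```text
[0.53837672 0.1638134  0.21464678] [[ 0.017 -0.764  0.645]
 [-1.    -0.006  0.02 ]
 [-0.011 -0.645 -0.764]] [ 0.81  0.01 -1.36  2.27  0.98  0.41 -2.93] [-0.15270483  0.31577601  0.85725318]
[0.653, 0.207, 0.115] -> [-0.04  -0.023  0.151] [0.032 0.02  0.006] rows>= 2.5
[0.653, 0.207, 0.1] -> [-0.04  -0.014  0.162] [0.032 0.02  0.006] rows>= 2.7
```

View pics/e.png

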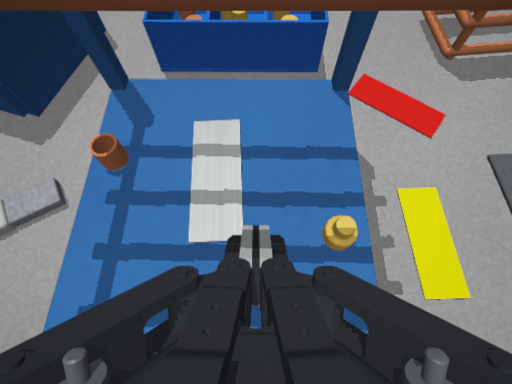

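Call:
{"api": "apply_moves", "payload": {"motion": [[[0, 0.02, -0.04], [0, 0, 0], 0], [[0, 0.03, -0.09], [-0.1, 0, 0], 0], [[0, 0.03, -0.13], [-0.28, 0, 0], 0], [[0, 0.02, -0.16], [-0.46, 0, 0], 0], [[0, -0.01, -0.18], [-0.64, 0, 0], 0]]}}

```text
time_s: 4.95
ee_pos: [0.4282, 0.1611, 0.3493]
tool_rot: [-0.077, 0.707, -0.699, 0.079]
contact_force: [1.1, 0.1, -1.2]
finger_gap: -0.0
```

```bash
python3 - <<'E'
from h import *
p,r,s=cur(); print(p,r.as_matrix().round(3),s["q"].round(2),s["contact_force"])
goal([.46,.05,.36],0)
E
```

```text
[0.4281966  0.16110249 0.3492621 ] [[ 0.011 -0.976  0.22 ]
 [-1.    -0.011 -0.001]
 [ 0.003 -0.22  -0.976]] [ 0.25 -0.17 -0.68  1.91 -0.02  1.16 -1.98] [ 1.10483998  0.06641554 -1.18379434]
[0.46, 0.05, 0.36] -> [ 0.111 -0.032 -0.003] [-0.222 -0.002  0.011] rows>= 1.9
```

Call:
{"api": "apply_moves", "payload": {"motion": [[[0.04, -0.02, -0.02], [-0.1, 0, 0], 0], [[0.08, -0.04, -0.04], [-0.22, 0, 0], 0], [[0.08, -0.05, -0.045], [-0.22, 0, 0], 0], [[0.08, -0.05, -0.045], [-0.22, 0, 0], 0]]}}

```text
time_s: 5.45
ee_pos: [0.4704, 0.0816, 0.4026]
tool_rot: [-0.001, 0.71, -0.704, 0.003]
contact_force: [-0.5, 0.6, -0.6]
finger_gap: 0.0002
```

```bash
python3 - <<'E'
from h import *
p,r,s=cur(); print(p,r.as_matrix().round(3),s["q"].round(3))
E
```

```text
[0.47039892 0.08162736 0.40256586] [[ 0.008 -1.     0.006]
 [-1.    -0.008 -0.002]
 [ 0.002 -0.006 -1.   ]] [ 0.314  0.011 -0.58   1.643  0.01   1.485 -1.829]
```

```bash
python3 - <<'E'
from h import *
goal([.47,.15,.36],10,18);goal([.47,.16,.33],30,18)
E
```

```text
[0.47, 0.15, 0.36] -> [-0.068  0.     0.042] [ 0.168 -0.03  -0.305] rows>= 1.9
[0.47, 0.16, 0.33] -> [-0.079  0.     0.072] [ 0.514 -0.083 -0.298] rows>= 3.2
```

Call:
{"api": "apply_moves", "payload": {"motion": [[[-0.03, 0, 0.02], [0.08, -0.015, -0.15], 0], [[-0.068, 0, 0.042], [0.168, -0.03, -0.305], 0], [[-0.075, 0, 0.055], [0.34, -0.055, -0.305], 0], [[-0.079, 0, 0.072], [0.514, -0.083, -0.298], 0], [[-0.079, 0, 0.072], [0.514, -0.083, -0.298], 0]]}}

```text
time_s: 6.08
ee_pos: [0.4615, 0.1584, 0.3225]
tool_rot: [-0.203, 0.784, -0.568, 0.15]
contact_force: [0.4, 0.9, 0.7]
finger_gap: -0.0
```

```bash
python3 - <<'E'
from h import *
p,r,s=cur(); print(p,r.as_matrix().round(3),s["q"].round(3))
goal([.50,.175,.24],30,18);goal([.53,.185,.18],30,18);goal([.60,.208,.12],30,18)
E
```

```text
[0.46152036 0.15836713 0.32245531] [[ 0.311 -0.829  0.464]
 [-0.951 -0.273  0.148]
 [ 0.004 -0.487 -0.873]] [ 0.254 -0.283 -0.572  2.124 -0.2    0.753 -1.481]
[0.5, 0.175, 0.24] -> [-0.004  0.004  0.092] [ 0.015 -0.003  0.004] rows>= 1.5
[0.53, 0.185, 0.18] -> [-0.005  0.005  0.16 ] [ 0.015 -0.003  0.004] rows>= 2.6
[0.6, 0.208, 0.12] -> [-0.005 -0.03   0.248] [ 0.015 -0.003  0.004] rows>= 4.0
```

Call:
{"api": "apply_moves", "payload": {"motion": [[[-0.004, 0.002, 0.05], [0.01, 0, 0], 0], [[-0.004, 0.004, 0.1], [0.015, 0, 0], 0], [[-0.005, 0.005, 0.15], [0.015, 0, 0], 0], [[-0.005, -0.01, 0.195], [0.015, 0, 0], 0], [[-0.005, -0.01, 0.195], [0.015, 0, 0], 0]]}}

```text
time_s: 6.7
ee_pos: [0.5703, 0.1996, 0.1649]
tool_rot: [-0.214, 0.781, -0.566, 0.155]
contact_force: [-0.6, -0.6, -0.3]
finger_gap: 0.0001
```

```bash
python3 - <<'E'
from h import *
p,r,s=cur(); print(p,r.as_matrix().round(3),s["q"].round(3))
goal([.60,.208,.125],30,18); goal([.60,.208,.105],30,18)
E
```

```text
[0.57034225 0.19961211 0.16494923] [[ 0.311 -0.818  0.484]
 [-0.95  -0.267  0.16 ]
 [-0.001 -0.51  -0.86 ]] [ 0.25   0.196 -0.758  2.142  0.592  0.378 -2.218]
[0.6, 0.208, 0.125] -> [ 0.001 -0.006  0.05 ] [-0.011  0.002  0.001] rows>= 0.8
[0.6, 0.208, 0.105] -> [0.001 0.004 0.067] [-0.011  0.002  0.001] rows>= 1.1
```

Call:
{"api": "apply_moves", "payload": {"motion": [[[0, -0.003, 0.025], [0, 0, 0], 0], [[0, -0.003, 0.05], [0, 0, 0], 0], [[0, 0, 0.06], [0, 0, 0], 0], [[0, 0, 0.06], [0, 0, 0], 0]]}}

```text
time_s: 7.2
ee_pos: [0.5988, 0.2086, 0.1162]
tool_rot: [-0.215, 0.781, -0.566, 0.157]
contact_force: [0.1, 0.7, 0.0]
finger_gap: 0.0002
```

```bash
python3 - <<'E'
from h import *
p,r,s=cur(); print(p,r.as_matrix().round(3),s["q"].round(3),s["contact_force"])
im=ctrl.get_image("wrist"); save(im,"f.png")
print(proj(im,[[.571,.2,.093]]))
E
```

```text
[0.59875339 0.20861998 0.11616829] [[ 0.311 -0.815  0.489]
 [-0.95  -0.268  0.158]
 [ 0.002 -0.513 -0.858]] [ 0.077  0.313 -0.589  2.125  0.87   0.314 -2.475] [0.10720781 0.73425274 0.04248576]
[[254.46207893 294.79109633]]
```

View pics/f.png

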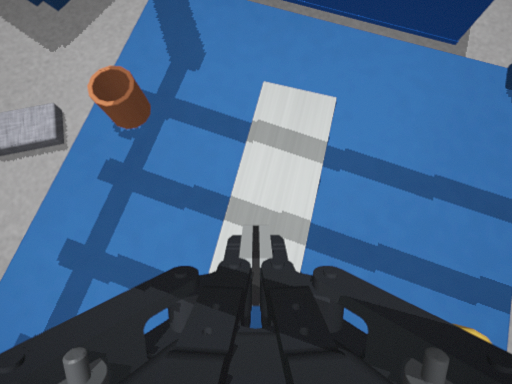

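Call:
{"api": "apply_moves", "payload": {"motion": [[[0, 0.006, 0.01], [0, 0, 0], 0], [[0, 0.008, 0.013], [0, 0, 0], 0], [[0, 0.009, 0.015], [0, 0, 0], 0], [[0, 0.009, 0.015], [0, 0, 0], 0]]}}

```text
time_s: 7.75
ee_pos: [0.598, 0.2082, 0.098]
tool_rot: [-0.215, 0.781, -0.565, 0.157]
contact_force: [-1.1, 0.5, 0.3]
finger_gap: -0.0001
```

Call:
{"api": "apply_moves", "payload": {"motion": [[[0, 0.001, 0.0015], [0, 0, 0], 0], [[0, 0.001, 0.0015], [0, 0, 0], 0]]}}

```text
time_s: 8.0
ee_pos: [0.5987, 0.2087, 0.097]
tool_rot: [-0.216, 0.781, -0.565, 0.157]
contact_force: [-1.3, -0.1, 4.4]
finger_gap: 0.0001
```

Call:
{"api": "apply_moves", "payload": {"motion": [[[0, 0.0005, 0.001], [0, 0, 0], 0], [[0, 0.0005, 0.001], [0, 0, 0], 0]]}}

```text
time_s: 8.25
ee_pos: [0.5995, 0.2093, 0.0969]
tool_rot: [-0.217, 0.78, -0.565, 0.158]
contact_force: [-2.5, -0.5, 8.7]
finger_gap: -0.0003
```

Call:
{"api": "apply_moves", "payload": {"motion": [[[-0.0025, 0.0065, -0.0039], [0, 0, 0], 0], [[-0.005, 0.013, -0.0078], [0, 0, 0], 0], [[-0.0075, 0.0196, -0.0117], [0, 0, 0], 0], [[-0.01, 0.0261, -0.0156], [0, 0, 0], 0], [[-0.0125, 0.0326, -0.0196], [0, 0, 0], 0]]}}

```text
time_s: 8.88
ee_pos: [0.5598, 0.2093, 0.097]
tool_rot: [-0.217, 0.78, -0.565, 0.158]
contact_force: [1.5, 0.1, 5.0]
finger_gap: -0.0002
```

```bash
cat >> h.py <<'E'
def plate(p,z=.093,c=None,r=.11):
    hsv=cv2.cvtColor(p["image"],cv2.COLOR_RGB2HSV); m=((hsv[...,1]<60)&(hsv[...,2]>140))
    vv,uu=np.nonzero(m); W=at(p,np.c_[uu,vv],z)
    k=np.linalg.norm(W[:,:2]-c,axis=1)<r
    m2=np.zeros(m.shape,np.uint8); m2[vv[k],uu[k]]=1
    n,l,st,_=cv2.connectedComponentsWithStats(m2); i=1+st[1:,4].argmax(); vv,uu=np.nonzero(l==i); W=at(p,np.c_[uu,vv],z)
    (cx,cy),s,a=cv2.minAreaRect((W[:,:2]*1000).astype(np.float32)); b=cv2.boxPoints(((cx,cy),s,a))
    e=max((b[1]-b[0],b[2]-b[1]),key=np.linalg.norm)
    print("plate n",len(W),"c",round(cx),round(cy),np.round(s),"yaw",round(float((np.degrees(np.arctan2(e[1],e[0]))+90)%180-90),1),"x",W[:,0].min().round(3),W[:,0].max().round(3))
E
python3 - <<'E'
from h import *
p,r,s=cur(); print(p,r.as_matrix().round(3),s["q"].round(3),s["contact_force"].round(1))
im=ctrl.get_image("scene"); plate(im,c=[.6,.207])
E
```

```text
[0.55978551 0.20929656 0.09698965] [[ 0.312 -0.813  0.491]
 [-0.95  -0.267  0.16 ]
 [ 0.001 -0.517 -0.856]] [-0.007  0.281 -0.527  2.221  1.051  0.258 -2.706] [1.5 0.1 5. ]
plate n 457 c 618 208 [107.  53.] yaw 2.7 x 0.564 0.671
```

Call:
{"api": "apply_moves", "payload": {"motion": [[[0, -0.005, -0.0086], [0, 0, 0], 0], [[0, -0.005, -0.0086], [-0.1, 0, 0], 0], [[0, -0.005, -0.0086], [-0.2, 0, 0], 0], [[0, -0.005, -0.0086], [-0.2, 0, 0], 0]]}}

```text
time_s: 9.43
ee_pos: [0.5597, 0.2088, 0.1055]
tool_rot: [-0.138, 0.797, -0.579, 0.099]
contact_force: [0.1, 0.9, -0.2]
finger_gap: -0.0
```

```bash
python3 - <<'E'
from h import *
p,r,s=cur(); print(p,r.as_matrix().round(3),s["q"].round(3),s["contact_force"].round(1))
im=ctrl.get_image("scene"); plate(im,c=[.6,.207])
goal([.558,.207,.0975],20,18);goal([.558,.207,.0955],20,18)
E
```

```text
[0.55966962 0.20877674 0.10551721] [[ 0.309 -0.896  0.318]
 [-0.951 -0.291  0.104]
 [-0.001 -0.335 -0.942]] [ 0.189  0.356 -0.757  2.057  0.598  0.554 -2.223] [ 0.1  0.9 -0.2]
plate n 466 c 608 208 [126.  53.] yaw 2.7 x 0.546 0.67
[0.558, 0.207, 0.0975] -> [0.001 0.003 0.006] [ 0.01  -0.     0.001] rows>= 0.1
[0.558, 0.207, 0.0955] -> [0.001 0.003 0.008] [ 0.01  -0.     0.001] rows>= 0.1
```

Call:
{"api": "apply_moves", "payload": {"motion": [[[0, 0.003, 0.0085], [0, 0, 0], 0], [[0, 0.0035, 0.0095], [0, 0, 0], 0], [[0, 0.0035, 0.0095], [0, 0, 0], 0]]}}

```text
time_s: 9.85
ee_pos: [0.5578, 0.2083, 0.0954]
tool_rot: [-0.136, 0.798, -0.578, 0.101]
contact_force: [-1.7, -0.7, 10.2]
finger_gap: -0.0003
```

Call:
{"api": "apply_moves", "payload": {"motion": [[[0, 0.0005, 0.0015], [0, 0, 0], 0], [[0, 0.0005, 0.0015], [0, 0, 0], 0]]}}

```text
time_s: 10.1
ee_pos: [0.5589, 0.2093, 0.0953]
tool_rot: [-0.138, 0.798, -0.577, 0.102]
contact_force: [-4.1, -2.4, 15.9]
finger_gap: -0.0001
```

Call:
{"api": "apply_moves", "payload": {"motion": [[[0, -0.0006, -0.0018], [0, 0, 0], 0], [[-0.0037, 0.0102, -0.0056], [0, 0, 0], 0], [[-0.0074, 0.0209, -0.0094], [0, 0, 0], 0], [[-0.0111, 0.0317, -0.0132], [0, 0, 0], 0], [[-0.0148, 0.0424, -0.0171], [0, 0, 0], 0]]}}

```text
time_s: 10.72
ee_pos: [0.5093, 0.2084, 0.0955]
tool_rot: [-0.137, 0.798, -0.578, 0.1]
contact_force: [2.2, -0.2, 5.6]
finger_gap: 0.0
```

```bash
python3 - <<'E'
from h import *
p,r,s=cur(); print(p,r.as_matrix().round(3),s["q"].round(3),s["contact_force"].round(1))
im=ctrl.get_image("scene"); plate(im,c=[.55,.207])
E
```

```text
[0.50933544 0.20840718 0.09551671] [[ 0.312 -0.895  0.318]
 [-0.95  -0.295  0.103]
 [ 0.002 -0.334 -0.942]] [ 0.168  0.289 -0.762  2.166  0.6    0.498 -2.286] [ 2.2 -0.2  5.6]
plate n 479 c 570 208 [124.  52.] yaw 2.7 x 0.509 0.631
```

Call:
{"api": "apply_moves", "payload": {"motion": [[[0, -0.0035, -0.0095], [0, 0, 0], 0], [[0.01, -0.0305, 0.0], [0, 0, 0], 0], [[0.018, -0.0565, 0.0085], [0, 0, 0], 0], [[0.018, -0.0565, 0.0085], [0, 0, 0], 0]]}}

```text
time_s: 11.28
ee_pos: [0.569, 0.2076, 0.1051]
tool_rot: [-0.136, 0.798, -0.579, 0.099]
contact_force: [-0.9, 0.2, 0.1]
finger_gap: -0.0001
```

```bash
python3 - <<'E'
from h import *
p,r,s=cur(); print(p,r.as_matrix().round(3),s["q"].round(3),s["contact_force"].round(1))
im=ctrl.get_image("scene"); plate(im,c=[.55,.207])
E
```

```text
[0.56901973 0.20761323 0.10514538] [[ 0.309 -0.897  0.315]
 [-0.951 -0.292  0.102]
 [ 0.001 -0.331 -0.944]] [ 0.188  0.371 -0.751  2.035  0.599  0.566 -2.211] [-0.9  0.2  0.1]
plate n 307 c 581 209 [98. 52.] yaw 2.7 x 0.531 0.631
```

Call:
{"api": "apply_moves", "payload": {"motion": [[[0, 0.003, 0.0085], [0, 0, 0], 0], [[0, 0.0034, 0.0096], [0, 0, 0], 0], [[0, 0.0034, 0.0096], [0, 0, 0], 0]]}}

```text
time_s: 11.7
ee_pos: [0.5676, 0.2086, 0.0956]
tool_rot: [-0.136, 0.799, -0.578, 0.099]
contact_force: [-0.5, 0.3, 4.0]
finger_gap: -0.0001
```

Press a little more and drag slowly.

Call:
{"api": "apply_moves", "payload": {"motion": [[[0, 0.0004, 0.001], [0, 0, 0], 0], [[0, 0.0004, 0.001], [0, 0, 0], 0], [[-0.0031, 0.0094, -0.0021], [0, 0, 0], 0], [[-0.0062, 0.0184, -0.0053], [0, 0, 0], 0], [[-0.0093, 0.0274, -0.0085], [0, 0, 0], 0]]}}

```text
time_s: 12.32
ee_pos: [0.5387, 0.2091, 0.0955]
tool_rot: [-0.137, 0.798, -0.578, 0.1]
contact_force: [1.5, -0.8, 5.3]
finger_gap: 0.0001
```

Call:
{"api": "apply_moves", "payload": {"motion": [[[-0.0031, 0.009, -0.0032], [0, 0, 0], 0], [[-0.0062, 0.018, -0.0063], [0, 0, 0], 0], [[-0.0093, 0.027, -0.0095], [0, 0, 0], 0], [[-0.0093, 0.027, -0.0095], [0, 0, 0], 0]]}}

```text
time_s: 12.82
ee_pos: [0.5076, 0.209, 0.0953]
tool_rot: [-0.136, 0.799, -0.578, 0.1]
contact_force: [-4.1, -0.7, 10.3]
finger_gap: -0.0002
```

```bash
python3 - <<'E'
from h import *
p,r,s=cur(); print(p,r.as_matrix().round(3),s["q"].round(3),s["contact_force"].round(1))
im=ctrl.get_image("scene"); plate(im,c=[.5,.207])
im=ctrl.get_image("top"); plate(im,c=[.5,.207])
E
```

```text
[0.50755514 0.20896164 0.09533048] [[ 0.313 -0.895  0.317]
 [-0.95  -0.296  0.103]
 [ 0.002 -0.333 -0.943]] [ 0.167  0.287 -0.763  2.168  0.599  0.498 -2.288] [-4.1 -0.7 10.3]
plate n 260 c 524 208 [96. 50.] yaw 1.3 x 0.476 0.572
plate n 177 c 529 210 [42. 53.] yaw -88.4 x 0.508 0.551
```

Call:
{"api": "apply_moves", "payload": {"motion": [[[-0.0031, 0.009, -0.0032], [0, 0, 0], 0], [[-0.0062, 0.018, -0.0063], [0, 0, 0], 0], [[-0.0087, 0.025, -0.0089], [0, 0, 0], 0], [[-0.0087, 0.025, -0.0089], [0, 0, 0], 0]]}}

```text
time_s: 13.42
ee_pos: [0.4798, 0.2089, 0.0953]
tool_rot: [-0.137, 0.799, -0.578, 0.1]
contact_force: [-2.1, -0.3, 9.7]
finger_gap: -0.0002
```

```bash
python3 - <<'E'
from h import *
p,r,s=cur(); print(p,s["q"].round(3),s["contact_force"].round(1))
im=ctrl.get_image("scene"); plate(im,c=[.48,.207])
goal([.479,.207,.13],20,18); goal([.42,.2,.25],0,0)
E
```

```text
[0.47979499 0.20891356 0.09534356] [ 0.165  0.242 -0.78   2.222  0.579  0.479 -2.307] [-2.1 -0.3  9.7]
plate n 274 c 504 208 [85. 50.] yaw 1.3 x 0.461 0.547
[0.479, 0.207, 0.13] -> [ 0.002 -0.01  -0.033] [ 0.009 -0.     0.004] rows>= 0.6
[0.42, 0.2, 0.25] -> [-0.01   0.005 -0.166] [-0.337  0.052  0.315] rows>= 2.7
```

Call:
{"api": "apply_moves", "payload": {"motion": [[[0, -0.014, -0.04], [0, 0, 0], 0], [[0, -0.02, -0.085], [-0.1, 0.02, 0.1], 0.03], [[-0.005, -0.01, -0.13], [-0.22, 0.035, 0.2], 0.085], [[-0.01, 0.005, -0.166], [-0.337, 0.052, 0.315], 0.085], [[-0.01, 0.005, -0.166], [-0.337, 0.052, 0.315], 0.085]]}}

```text
time_s: 14.1
ee_pos: [0.4205, 0.2, 0.2506]
tool_rot: [0.0, -0.707, 0.707, -0.0]
contact_force: [0.2, 0.9, -0.5]
finger_gap: 0.0722
```

```bash
python3 - <<'E'
from h import *
p,r,s=cur(); print(p,s["q"].round(3),s["contact_force"].round(1))
im=ctrl.get_image("scene"); plate(im,c=[.48,.207])
im=ctrl.get_image("wrist"); plate(im,c=[.48,.207]); save(im,"g.png")
im=ctrl.get_image("top"); plate(im,c=[.48,.207])
E
```

```text
[0.4205064  0.19996946 0.25058042] [ 0.33   0.098 -0.914  1.912  0.085  1.17  -2.187] [ 0.2  0.9 -0.5]
plate n 311 c 504 208 [86. 51.] yaw 1.3 x 0.461 0.547
plate n 4893 c 450 209 [94. 52.] yaw 0.0 x 0.403 0.497
plate n 279 c 461 211 [73. 53.] yaw 1.8 x 0.425 0.497
```

View pics/g.png

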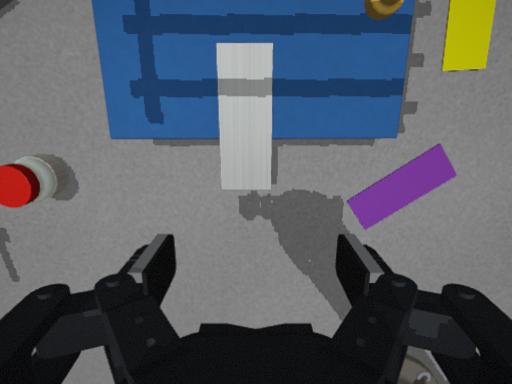

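```bash
python3 - <<'E'
from h import *
goal([.425,.209,.16],0,1.5);goal([.425,.209,.069],0,1.5)
E
```

```text
[0.425, 0.209, 0.16] -> [-0.011 -0.006  0.088] [ 0.004 -0.002 -0.026] rows>= 1.4
[0.425, 0.209, 0.069] -> [-0.011 -0.007  0.179] [ 0.004 -0.002 -0.026] rows>= 2.9
```

Call:
{"api": "apply_moves", "payload": {"motion": [[[-0.009, -0.005, 0.05], [0, 0, -0.026], 0.085], [[-0.009, -0.005, 0.1], [0, 0, -0.026], 0.085], [[-0.009, -0.005, 0.15], [0, 0, -0.026], 0.085], [[-0.009, -0.005, 0.181], [0, 0, -0.026], 0.085], [[-0.009, -0.005, 0.181], [0, 0, -0.026], 0.085]]}}

```text
time_s: 14.88
ee_pos: [0.4215, 0.2068, 0.0654]
tool_rot: [0.004, 0.717, -0.698, -0.002]
contact_force: [0.0, 0.8, 0.5]
finger_gap: 0.0851
```

```bash
python3 - <<'E'
from h import *
p,r,s=cur(); print(p,r.as_matrix().round(3),s["q"].round(3),s["contact_force"].round(1))
im=ctrl.get_image("wrist"); plate(im,c=[.48,.207]); save(im,"i.png")
E
```

```text
[0.42146417 0.20678807 0.06543731] [[ 0.027 -1.    -0.009]
 [-1.    -0.027 -0.003]
 [ 0.002  0.009 -1.   ]] [ 0.159  0.393 -0.831  2.097  0.392  0.821 -2.454] [0.  0.8 0.5]
plate n 20997 c 462 209 [71. 52.] yaw 0.2 x 0.427 0.498
```

View pics/i.png

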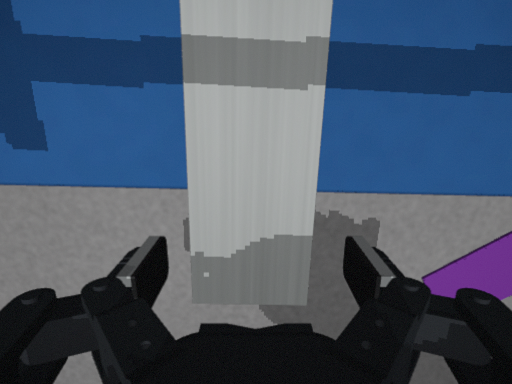

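Call:
{"api": "apply_moves", "payload": {"motion": [[[-0.002, -0.003, -0.002], [0, 0, 0], 0.07], [[-0.002, -0.003, -0.002], [0, 0, 0], 0.055], [[-0.002, -0.003, -0.002], [0, 0, 0], 0.04], [[-0.002, -0.003, -0.002], [0, 0, 0], 0.03], [[-0.002, -0.003, -0.002], [0, 0, 0], 0.03]], "grip_force": 70}}

```text
time_s: 15.55
ee_pos: [0.4292, 0.2109, 0.0718]
tool_rot: [-0.001, 0.716, -0.698, 0.0]
contact_force: [0.3, -0.4, 5.9]
finger_gap: 0.0492
```

Call:
{"api": "apply_moves", "payload": {"motion": [[[0, 0, 0], [0, 0, 0], 0.03], [[0, 0, 0], [0, 0, 0], 0.03]]}}

```text
time_s: 15.8
ee_pos: [0.4292, 0.2109, 0.0718]
tool_rot: [-0.001, 0.716, -0.698, 0.0]
contact_force: [-1.2, -1.0, 5.3]
finger_gap: 0.0492
```

```bash
python3 - <<'E'
from h import *
p,r,s=cur(); print(p,r.as_matrix().round(3),s["contact_force"].round(1),s["ft_torque"].round(2))
im=ctrl.get_image("wrist"); plate(im,c=[.48,.207]); save(im,"j.png")
E
```

```text
[0.429173   0.21091376 0.0718159 ] [[ 0.025 -1.     0.001]
 [-1.    -0.025  0.001]
 [-0.001 -0.001 -1.   ]] [-1.2 -1.   5.3] [-0.14 -0.09  0.01]
plate n 20301 c 464 232 [ 67. 111.] yaw -74.3 x 0.419 0.498
```

View pics/j.png

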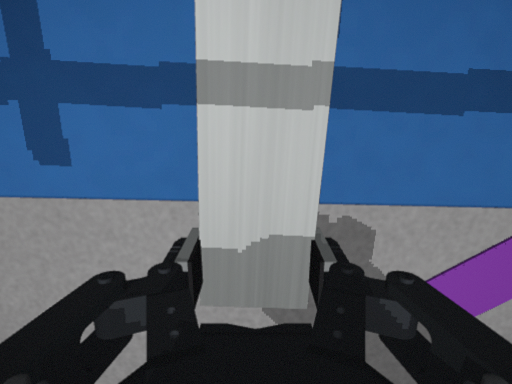

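Call:
{"api": "apply_moves", "payload": {"motion": [[[0, 0, -0.004], [0, 0, 0], 0.03], [[0, 0.002, -0.01], [0, 0, 0], 0.03], [[0, 0.004, -0.03], [0, 0, 0], 0.03], [[0, 0.006, -0.05], [0, 0, 0], 0.03]], "grip_force": 90}}

```text
time_s: 16.35
ee_pos: [0.4211, 0.2099, 0.1208]
tool_rot: [0.001, 0.716, -0.698, -0.001]
contact_force: [-0.4, 0.3, -0.9]
finger_gap: 0.0486
```

```bash
python3 - <<'E'
from h import *
p,r,s=cur(); print(p,r.as_matrix().round(3),s["q"].round(2),s["contact_force"].round(1),s["ft_torque"].round(2),s["finger_gap"])
im=ctrl.get_image("scene"); save(im,"k.png",(190,90,340,240),4)
goal([.43,.21,.26],0,2);goal([.45,.12,.28],0,2);goal([.46,.0,.28],0,3)
E
```

```text
[0.42113406 0.20986777 0.12079134] [[ 0.025 -1.    -0.003]
 [-1.    -0.025 -0.001]
 [ 0.     0.003 -1.   ]] [ 0.22  0.3  -0.89  2.05  0.29  0.92 -2.37] [-0.4  0.3 -0.9] [-0.03  0.06 -0.03] 0.04864558563320662
[0.43, 0.21, 0.26] -> [ 0.001 -0.008 -0.137] [-0.001  0.001 -0.01 ] rows>= 2.2
[0.45, 0.12, 0.28] -> [ 0.092 -0.025 -0.157] [-0.001  0.001 -0.01 ] rows>= 2.9
[0.46, 0.0, 0.28] -> [ 0.212 -0.032 -0.157] [-0.001  0.001 -0.027] rows>= 4.2
```

View pics/k.png

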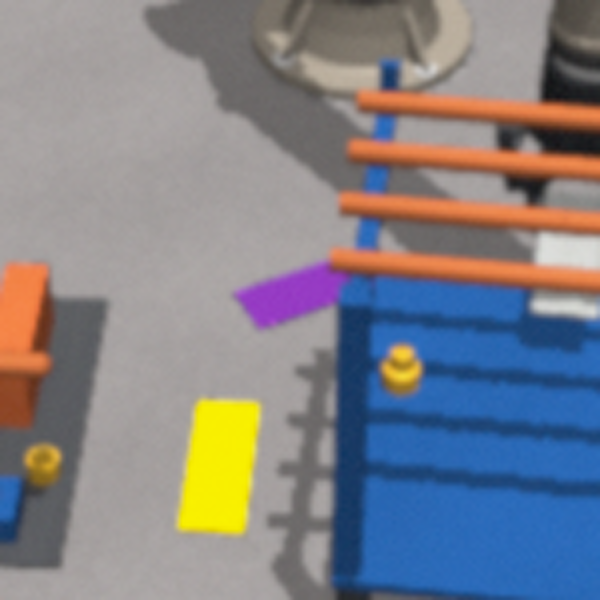

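Call:
{"api": "apply_moves", "payload": {"motion": [[[0.0, 0.0, -0.04], [0, 0, 0], 0.03], [[0.04, -0.005, -0.06], [0, 0, 0], 0.03], [[0.09, -0.01, -0.06], [0, 0, 0], 0.03], [[0.14, -0.02, -0.06], [0, 0, 0], 0.03], [[0.19, -0.025, -0.065], [0, 0, 0], 0.03]]}}

```text
time_s: 17.02
ee_pos: [0.4513, 0.0191, 0.185]
tool_rot: [0.001, 0.716, -0.698, -0.001]
contact_force: [1.1, -1.2, -1.1]
finger_gap: 0.0487
```

Call:
{"api": "apply_moves", "payload": {"motion": [[[0.04, -0.01, -0.02], [0, 0, 0], 0.03], [[0.08, -0.015, -0.04], [0, 0, -0.02], 0.03], [[0.13, -0.02, -0.04], [0, 0, -0.04], 0.03], [[0.18, -0.02, -0.04], [0, 0, -0.04], 0.03], [[0.22, -0.02, -0.03], [0, 0, -0.04], 0.03]]}}

```text
time_s: 17.65
ee_pos: [0.4772, -0.201, 0.2153]
tool_rot: [0.001, 0.729, -0.684, -0.0]
contact_force: [0.4, -0.2, -2.1]
finger_gap: 0.049
```

```bash
python3 - <<'E'
from h import *
p,r,s=cur(); print(p,s["q"].round(2),s["finger_gap"])
goal([.4746,-.2316,.15],0,4)
E
```

```text
[ 0.47715772 -0.2009559   0.21533332] [ 0.88  0.22 -0.65  1.85  0.15  1.12 -1.33] 0.049007470140447006
[0.4746, -0.2316, 0.15] -> [0.03  0.004 0.065] [ 0.001 -0.001 -0.007] rows>= 1.2
```

Call:
{"api": "apply_moves", "payload": {"motion": [[[0.015, 0.002, 0.02], [0, 0, 0], 0.03], [[0.03, 0.003, 0.05], [0, 0, -0.007], 0.03], [[0.03, 0.003, 0.075], [0, 0, -0.007], 0.03], [[0.03, 0.003, 0.095], [0, 0, -0.007], 0.03], [[0.03, 0.003, 0.095], [0, 0, -0.007], 0.03]]}}

```text
time_s: 18.27
ee_pos: [0.4742, -0.228, 0.1184]
tool_rot: [0.001, 0.732, -0.681, -0.003]
contact_force: [0.1, -0.5, -1.9]
finger_gap: 0.0485
```

```bash
python3 - <<'E'
from h import *
p,r,s=cur(); print(p,s["finger_gap"],s["contact_force"].round(1)); z=p[2]+.0212
for n in ("top","scene","wrist"):
    im=ctrl.get_image(n); plate(im,z=z,c=[.5195,-.2285])
    if n=="wrist": save(im,"l.png")
    for d in ctrl.landmark_of("shield",im)[:1]: print(d["confidence"],at(im,d["centre"][::-1],z-.003).round(3))
E
```

```text
[ 0.47423365 -0.22795233  0.11843993] 0.0484639217411917 [ 0.1 -0.5 -1.9]
plate n 350 c 537 -225 [92. 51.] yaw 1.0 x 0.491 0.583
0.88 [[ 0.768 -0.028  0.137]]
plate n 1544 c 529 -228 [189. 217.] yaw -80.5 x 0.425 0.628
0.91 [[ 0.912 -0.025  0.137]]
plate n 30518 c 532 -227 [102.  52.] yaw 2.1 x 0.48 0.584
0.9 [[ 0.518 -0.226  0.137]]
```

View pics/l.png

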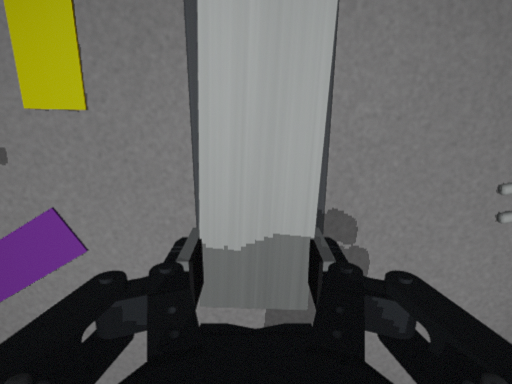

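Call:
{"api": "apply_moves", "payload": {"motion": [[[0.002, -0.003, 0.02], [0, 0, -0.015], 0.03], [[0.002, -0.003, 0.04], [0, 0, -0.015], 0.03], [[0.002, -0.003, 0.055], [0, 0, -0.015], 0.03], [[0.002, -0.003, 0.061], [0, 0, -0.015], 0.03], [[0.002, -0.003, 0.061], [0, 0, -0.015], 0.03]]}}

```text
time_s: 19.2
ee_pos: [0.4791, -0.2303, 0.0589]
tool_rot: [0.001, 0.737, -0.676, -0.001]
contact_force: [1.2, 0.4, -2.1]
finger_gap: 0.0487
```

Call:
{"api": "apply_moves", "payload": {"motion": [[[0, 0, 0.002], [0, 0, 0], 0.03], [[0, 0, 0.003], [0, 0, 0], 0.03], [[0, 0, 0.003], [0, 0, 0], 0.03]]}}

```text
time_s: 19.58
ee_pos: [0.4793, -0.2306, 0.0566]
tool_rot: [0.001, 0.737, -0.676, -0.0]
contact_force: [-0.2, 0.3, -1.7]
finger_gap: 0.0491
```

Call:
{"api": "apply_moves", "payload": {"motion": [[[0, 0, 0.001], [0, 0, 0], 0.03], [[0, 0, 0.002], [0, 0, 0], 0.03], [[0, 0, 0.003], [0, 0, 0], 0.03]]}}

```text
time_s: 19.95
ee_pos: [0.4792, -0.2305, 0.0534]
tool_rot: [0.001, 0.737, -0.676, -0.001]
contact_force: [-0.3, -0.2, -1.0]
finger_gap: 0.0485
```

Call:
{"api": "apply_moves", "payload": {"motion": [[[0, 0, 0.0005], [0, 0, 0], 0.03], [[0, 0, 0.001], [0, 0, 0], 0.03], [[0, 0, 0.001], [0, 0, 0], 0.03]]}}

```text
time_s: 20.32
ee_pos: [0.4793, -0.2305, 0.0529]
tool_rot: [0.001, 0.737, -0.676, -0.001]
contact_force: [-1.8, 0.4, 5.3]
finger_gap: 0.049
```

```bash
python3 - <<'E'
from h import *
p,r,s=cur(); print(p,s["finger_gap"],s["contact_force"].round(1),s["ft_torque"].round(2))
im=ctrl.get_image("top"); plate(im,z=.073,c=[.5195,-.2285])
im=ctrl.get_image("wrist"); plate(im,z=.073,c=[.5195,-.2285])
for d in ctrl.landmark_of("shield",im)[:1]: print(d["confidence"],at(im,d["centre"][::-1],.07).round(3))
E
```

```text
[ 0.47925017 -0.2305294   0.05288236] 0.0489618363376576 [-1.8  0.4  5.3] [ 0.1   0.47 -0.02]
plate n 316 c 541 -226 [93. 50.] yaw 1.0 x 0.495 0.588
plate n 30987 c 534 -228 [101.  51.] yaw 2.7 x 0.483 0.586
0.73 [[ 0.525 -0.228  0.07 ]]
```

Call:
{"api": "apply_moves", "payload": {"motion": [[[0, 0, 0], [0, 0, 0], 0.03], [[0, 0, 0], [0, 0, 0], 0.053], [[0, 0, 0], [0, 0, 0], 0.06], [[0, 0, 0], [0, 0, 0], 0.08], [[0, 0, 0], [0, 0, 0], 0.085]], "grip_force": 20}}

```text
time_s: 21.1
ee_pos: [0.4792, -0.2304, 0.0523]
tool_rot: [0.0, 0.737, -0.676, -0.001]
contact_force: [0.4, 0.3, 0.1]
finger_gap: 0.0847
```

Call:
{"api": "apply_moves", "payload": {"motion": [[[0, 0, 0], [0, 0, 0], 0.085], [[0, 0, -0.02], [0, 0, 0], 0.085], [[0, 0.005, -0.06], [0, 0, 0], 0.085], [[0, 0.02, -0.12], [0, 0, 0], 0.085], [[0, 0.04, -0.17], [0, 0, 0], 0.085]]}}

```text
time_s: 21.72
ee_pos: [0.4398, -0.2338, 0.2245]
tool_rot: [0.0, 0.738, -0.675, 0.0]
contact_force: [-0.6, -1.2, -0.1]
finger_gap: 0.0853
```

```bash
python3 - <<'E'
from h import *
p,r,s=cur(); print(p,s["finger_gap"],s["contact_force"].round(1))
for n in ("top","scene","wrist"):
    im=ctrl.get_image(n); plate(im,z=.073,c=[.5195,-.2285],r=.085)
    if n=="wrist": save(im,"m.png")
E
```

```text
[ 0.4398073  -0.2337878   0.22451349] 0.08527223229792741 [-0.6 -1.2 -0.1]
plate n 572 c 520 -228 [135.  54.] yaw 1.5 x 0.452 0.588
plate n 825 c 514 -231 [121. 169.] yaw -67.9 x 0.449 0.594
plate n 8357 c 523 -229 [140.  51.] yaw 2.6 x 0.453 0.594
```

View pics/m.png

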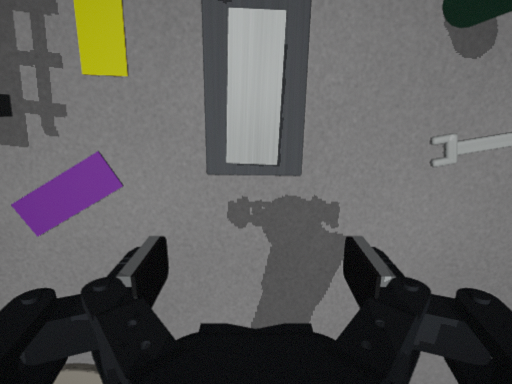

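```bash
python3 -c "
from h import *
print(ctrl.get_state()['qvel'].round(3)); print(ctrl.sign_off())"
```

```text
[-0.018  0.059  0.004  0.051  0.006 -0.014 -0.006]
the job is handed in; nothing more can be done
None
```

The plate is resting on the firebrick and the job was handed in at about 22 s of the 72 s allowed. `sign_off` reports no verdict, so the result below rests on my own measurements.

- **Slide:** I pressed on the plate with tilted, closed fingertips at about 5–10 N, with one brief reading of 15.9 N. I dragged it forward in three goes, until the end stuck out about 5 cm past the deck edge.
- **Carry and placing:** I took it by its two long sides near the front end, carried it between rack and hearth, and lowered it until the brick pushed back. The force reading changed by about 6 N. I then opened the fingers and backed away.

| Last check | Brick | Plate, wrist camera | Plate, top camera |
|---|---|---|---|
| Centre x, y (m) | (0.520, -0.229) | (0.523, -0.229) | (0.520, -0.228) |
| Long axis (degrees) | 4.0 | 2.6 | 1.5 |

- **Flatness:** At brick height the wrist camera saw the full 140 × 51 mm outline, which fits a plate lying flat. The force reading was back near zero after release.
- **Checks that disagreed:** The scene camera's outline fit was unusable at the end because it merged with something else white. The shield detector also picked the wrong object in the top and scene pictures, so I did not use those results.
- **Not checked:** I did not measure the bystanders again at the end. At no point did a force reading suggest the arm had touched one. The arm still had a small leftover motion, up to 0.06 rad/s, when I handed in.
- **False start:** My first approach under the tubes, tilted about 42 degrees, ran into joint limits. I backed out and used about 30 degrees instead; nothing was touched.

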